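Jack up the tray of bandage rolls and hold it

TASK

Slide the jack, nose first and standing flat on the table, fully home into the slot of the tray stand, so that its saddle is under the marked lift point, and let go of it. Then give the handle one full trial pump, all the way down and back up until the tray is down again, and pump it all the way down a second time; finish while still holding the handle down with the gripper, the tray raised on the saddle. Do not touch the tray yourself, keep the jack upright, and leave the tubs and the loose roll where they are.

Things in the scene. Friction and masses are not known exactly. Their poses are not given: they have to be found in the camera images.
- jack: loose lever jack, 0.9 kg. Origin on its underside straight below the saddle; z up, -y = nose, goes into the slot first, +y = handle side. Flat dark steel base slab 80 mm wide (x), 8 mm thick, from y = -50 to y = +140 mm. Round ram housing 42 mm across, up to z = 62, over the origin. Handle pivot (axis along x) in the tower at y = 45, z = 68 mm
- jack_tower (a point): centre of the top, 84 mm above the table, of the jack's grey upright tower (two cheek plates), at y = +47 mm of the jack: 36 mm wide (x), 40 mm long (y), free from the slab up; grip it here across x from above. Axes as the jack's. The handle leaves it backwards at its top
- saddle: the jack's round saddle, 36 mm across, on top of the ram; origin at the centre of its top face, 79 mm above the table when the handle is up (6 mm below the lift pad). It rises 0.07 m per rad of handle travel, 38 mm in all
- pump_handle (a joint): handle angle, rad: 0 = up (a spring returns it when released), 0.55 = all the way down, at its stop. At 0 the handle points back and 0.40 rad above level, at 0.55 it is 0.15 rad below level. Pushing down at the pad takes 2 N at first, up to about 12 N with the tray on the saddle
- handle_pad (a point): centre of the upper face of the black rubber pad at the handle's end, 40 mm wide, 46 mm long; 130 mm from the pivot along the handle and 8 mm above its centre line: 126 mm above the table when up, 56 mm when fully down. z axis: normal of the pad; y axis: outwards along the handle
- stand: tray stand, stays put. Origin on the table straight below the lift point; z up; the jack goes in along -y, and when home the two origins and axes agree. Steel slot 83 mm wide (x) between 16 mm high walls, which carry lips reaching 9 mm inwards, 11.5 mm above the table. It runs from the mouth at y = +35 to an end stop at y = -50 mm that the jack's nose meets
- slot_mouth (a point): middle of the slot's mouth on the table, at y = +35 mm of the stand, axes as the stand's. From here flared guides, 16 mm high and without lips, widen out to y = +65 mm
- tray: cardboard tray of dark rubber bandage rolls on a plywood board 370 by 240 mm, hinged at its far edge, level when down. Origin on the hinge line, 300 mm behind the lift point (-y of the stand), 85 mm above the table; axes as the stand's when down. Board's near edge at y = -60 mm of the stand; tops of rolls some 195 mm above the table
- lift_point (a point): marked lift point: centre of the underside of the round steel pad (42 mm across) under the 50 mm wide steel tab that stands out from the tray board to y = +26 mm of the stand. 85 mm above the table with the tray down, 117 mm when fully jacked. The tab's top, 99 mm above the table, has a ring of dark studs over the point
- band_tub: bystander: open clear tub of rubber bands, 110 by 150 mm, 50 mm high; origin under its centre
- lidded_tub: bystander: closed white tub, 98 by 128 mm, 53 mm high; origin under its centre
- loose_roll: bystander: one dark bandage roll standing on its end, 44 mm across, 50 mm high; origin under its centre

How it is judged:
By the outcome, as a careful person would: the job done as asked, in the order asked, and still so for the second after the job is handed in, while the arm keeps its last pose, push and grip.
It also fails if it takes over 61 s, if anything falls off the work surface, if the arm or the gripper's body presses on something with over 40 N, if the wrist force passes 120 N, or if a joint passes its speed limit or range.

ROBOT

A 6-joint arm with a two-finger parallel gripper is mounted at the origin on the work surface. World frame = base frame: x ahead of the robot, y to its left, z up, the work surface at z = 0. Lengths are in m, angles in degrees, forces in N, time in s.
With the tool pointing down it reaches from about 0.25 to 0.725 m from the base axis. Payload 9.7 kg.
Tool frame: the origin (TCP) lies between the finger pads; the fingertips stand 17 mm ahead of it and the grasp point (between the pads) lies 2 mm behind it; z points along the fingers, y is the direction in which the jaws open and shut (so a half turn about z gives the same grasp; the last joint's range is limited). The gripper opens to 85 mm and grips with 20 to 120 N. Pads are 22 mm wide; open, the fingers measure 114 mm over their backs; the gripper's body (76 mm by 85 mm) begins 54 mm behind the grasp point. The pads swing forward as they close: fully open they stand 13 mm farther back than shut.
Start: joints at [69.614, 4.979, 10.078, 95.1, 0, 90], TCP at [0.192, 0.516, 0.248] pointing down, gripper open.
Joint ranges: [-179.16, 179.16], [-48.56, 103.87], [-65.8, 70.77], [-126.05, 130.52], [-82.76, 87.17], [-180, 180]. Speed limits (degrees/s): [127.2, 127.2, 147.25, 180, 180, 180].

INTERFACE

Orientations are given as [roll, pitch, yaw] about the fixed x, y, z axes, in that order (R = Rz(yaw) Ry(pitch) Rx(roll)).
In Python, from workcell import monitor, cams, order gives the robot as it stands. The module is installed in compiled form; this text tells all that it offers.
- The arm moves only by the shell command python3 -m handwheel 'ROWS' [OPENING] [FORCE]. ROWS is JSON, a list of rows, each a list of 6 numbers: the shift along the tool's x, y, z in m, then the turn, a rotation vector about the tool's x, y, z in degrees. In form: [[tx, ty, tz, wx, wy, wz], ...]. A call has exactly 8 rows; each row shifts and turns the commanded pose from where the row before left it, along the tool's axes as they then stand; what a row does not reach is not made up. A row lasts 1/12 s, in which the tool goes at most 41.7 mm and 7.16 degrees, less where a joint would pass 70% of its speed; a pose out of reach is approached as far as the arm can. A call is refused whole if a number of a shift passes 0.0417 or a number of a turn 7.16, either way. A call with a gripper value outside its range is refused whole. OPENING is the opening, from -1 (shut) to 1 (fully open), set as the call begins (- or left out, the last holds). The fingers move at their own pace and stop on an object; FORCE is the grip in N (left out, the last holds). Time passes only in rows, so rows that do not move let the fingers close, or fill a call up. It gives the time, the measured TCP pose, the force and the opening at its end, in the units of the state.
- monitor.get_obs(): the state, without advancing time (a new reading comes with each control period).
- cams.camera(name): name is "side" or "top"; returns a dict with "img" (480x640x3 uint8, red, green, blue), "depth" (480x640 float32, m along the optical axis (not along the pixel's ray), 0 where there is no reading), "fx", "fy", "cx", "cy" (pixels), "distortion" ([k1, k2, p1, p2, k3] as OpenCV has them; the pictures are not rectified), "rvec" (rotation vector, rad) and "tvec" (3), from world to camera coordinates, as OpenCV has them. Camera axes: x right, y down, z forward; pixel columns grow to the right and rows downward; lengths in m; the calibration is good to about 2 mm. A picture is of the moment at which its call begins.
- order.job_done(): hands the job in, once; it reports no verdict.
The state is a dict: "time": time; "q": joint angles; "qd": joint speeds; "joint_efforts": joint torques, N m; "ee_pos": TCP position; "tcp_rot": TCP orientation; "wrist_force": force on the tool from outside, world axes, zero at the start; "torque": the same for the moment, N m; "opening": finger opening in m.
Only numpy, scipy, OpenCV 4.12 (cv2) and the standard library are available. Lean on these libraries where they do the work, as an engineer would, in place of code of your own. Each camera call takes 0.05 s, during which the arm holds its last target. There are 200 camera calls.

## Working session

There is one attempt and no reset: what is moved stays moved. The work goes in short steps, Python scripts to look and compute and a shell command to move; the robot and the scene stay as the last step left them, time stands still between calls to the robot, and variables do not carry over. Pictures are saved under pics/ and viewed, about 8 in all and at most 12, crops included, and the job is handed in when it is done.

```bash
mkdir -p pics; cat > h.py <<'E'
import numpy as np, cv2
from workcell import monitor, cams, order
def cam(n):
    c=cams.camera(n); c['K']=np.array([[c['fx'],0,c['cx']],[0,c['fy'],c['cy']],[0,0,1.]])
    c['D']=np.array(c['distortion'],float); c['R']=cv2.Rodrigues(np.array(c['rvec'],float))[0]; c['t']=np.array(c['tvec'],float).ravel()
    return c
def ray(c,uv):
    p=cv2.undistortPoints(np.array(uv,float).reshape(-1,1,2),c['K'],c['D']).reshape(-1,2)
    d=np.c_[p,np.ones(len(p))]@c['R']; return -c['R'].T@c['t'],d
def onplane(c,uv,z):
    o,d=ray(c,uv); return o+d*((z-o[2])/d[:,2])[:,None]
def cloud(c):
    v,u=np.mgrid[0:480,0:640]; p=cv2.undistortPoints(np.stack([u,v],-1).reshape(-1,1,2).astype(float),c['K'],c['D']).reshape(480,640,2)
    P=np.dstack([p,np.ones((480,640))])*c['depth'][...,None]
    W=(P-c['t'])@c['R']; W[c['depth']==0]=np.nan; return W
def save(c,name): cv2.imwrite('pics/'+name,c['img'][...,::-1])
E
python3 - <<'E'
from h import *
print(monitor.get_obs())
for n in ('top','side'):
    c=cam(n); save(c,n+'0.png'); np.savez('/tmp/'+n+'0.npz',**c); print(n,-c['R'].T@c['t'],c['R'][2])
E
```

```text
{'time': 0.0, 'q': array([ 6.96145159e+01,  5.01146451e+00,  1.00336539e+01,  9.51010658e+01,
       -9.91958269e-05,  9.00008401e+01]), 'qd': array([ 0.03542326,  0.01858105, -0.0193776 ,  0.05133851, -0.06747857,
        0.02319607]), 'joint_efforts': array([ 1.57101225e-03, -5.20383596e+01,  4.64810264e+01,  1.60456676e-02,
        4.47708396e-05, -6.92441517e-07]), 'ee_pos': array([0.19150722, 0.51534566, 0.24757241]), 'tcp_rot': array([-1.79921124e+02,  1.00352248e-04,  1.59613676e+02]), 'wrist_force': array([-0.01754781, -0.5274958 , -0.51979987]), 'torque': array([-0.00363755,  0.01233799, -0.01836532]), 'opening': 0.08528832936404343}
top [0.43996069 0.03469635 1.38871397] [ 0.12033105 -0.00224019 -0.99273129]
side [ 0.0498807  -0.68648464  0.65478363] [ 0.47982806  0.69153141 -0.53995309]
```

View pics/top0.png

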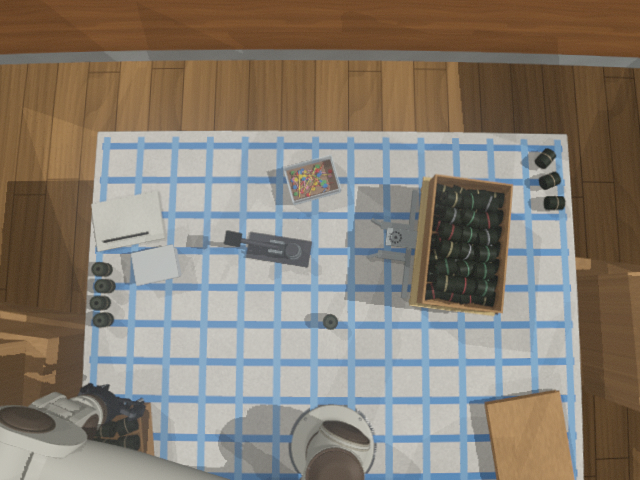

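View pics/side0.png

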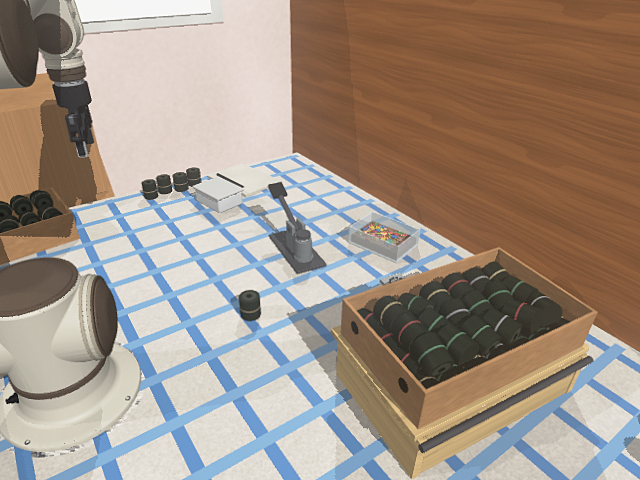

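Top view: the jack is at about (278,250), its nose to the right (ram 292,251) and its handle pad at (233,238). The stand's tab and studs are at (396,237), the tray at (465,245), the loose roll at (330,321), the band tub at (312,180), and the lidded tub at (152,265). Next I'll measure these.

```bash
python3 - <<'E'
from h import *
c=cam('top'); W=cloud(c); s=cam('side'); Ws=cloud(s)
np.savez('/tmp/W.npz',top=W,side=Ws)
im=c['img']
a=cv2.resize(im[205:285,180:300],None,fx=6,fy=6,interpolation=cv2.INTER_CUBIC)
b=cv2.resize(im[205:285,340:440],None,fx=6,fy=6,interpolation=cv2.INTER_CUBIC)
cv2.imwrite('pics/crop1.png',np.vstack([a[:,:720],np.hstack([b,np.zeros((480,120,3),np.uint8)])])[...,::-1][:, :] if 0 else cv2.resize(np.hstack([im[205:285,215:320],im[205:285,345:440]]),None,fx=4,fy=4,interpolation=cv2.INTER_CUBIC)[...,::-1])
# jack slab: points by height and region
def box(W,x0,x1,y0,y1,z0,z1): 
    m=(W[...,0]>x0)&(W[...,0]<x1)&(W[...,1]>y0)&(W[...,1]<y1)&(W[...,2]>z0)&(W[...,2]<z1); return m
for px in [(278,250),(292,251),(233,238),(396,237),(330,321),(312,180),(152,265),(255,243)]:
    print(px,W[px[1],px[0]].round(3))
hsv=cv2.cvtColor(im,cv2.COLOR_RGB2HSV)
g=(hsv[...,2]<110)&(hsv[...,1]<90); g[:, :240]=0; g[:,320:]=0; g[:225]=0; g[275:]=0
n,l,st,ce=cv2.connectedComponentsWithStats(g.astype(np.uint8)); print(st[1:],ce[1:].round(1))
k=1+np.argmax(st[1:,4]); cn=cv2.findContours((l==k).astype(np.uint8),0,2)[0][0]
r=cv2.minAreaRect(cn.astype(np.float32)); bp=cv2.boxPoints(r); print(r,bp.round(1)); print(onplane(c,bp,.008).round(4))
for nm,M in(('top',W),('side',Ws)):
  for z0,z1 in ((.004,.012),(.055,.070),(.072,.09),(.095,.14)):
    m=box(M,.3,.62,.05,.36,z0,z1); P=M[m]
    if len(P)>3: print(nm,z0,len(P),P.mean(0).round(4),P.min(0).round(3),P.max(0).round(3))
  for z0,z1 in ((.010,.024),(.09,.105)):
    m=box(M,.3,.62,-.2,-.0,z0,z1); P=M[m]
    if len(P)>3: print(nm,'stand',z0,len(P),P.mean(0).round(4),P.min(0).round(3),P.max(0).round(3))
E
```

```text
(278, 250) [0.569 0.163 0.038]
(292, 251) [0.563 0.119 0.081]
(233, 238) [0.593 0.28  0.127]
(396, 237) [ 0.601 -0.175  0.105]
(330, 321) [0.364 0.009 0.055]
(312, 180) [0.786 0.065 0.02 ]
(152, 265) [0.522 0.53  0.055]
(255, 243) [0.583 0.223 0.095]
[[ 240  233   71   34 1486]] [[276.9 249.1]]
((273.7659606933594, 248.69781494140625), (71.56912231445312, 25.719186782836914), 8.880659103393555) [[236.4 255.9]
 [240.4 230.5]
 [311.1 241.5]
 [307.1 266.9]]
[[0.5538 0.291  0.008 ]
 [0.6311 0.281  0.008 ]
 [0.5985 0.0663 0.008 ]
 [0.5217 0.0776 0.008 ]]
top 0.004 2682 [0.4832 0.1933 0.0066] [0.301 0.05  0.004] [0.62  0.36  0.012]
top 0.055 53 [0.5667 0.1283 0.063 ] [0.549 0.1   0.055] [0.588 0.186 0.069]
top 0.072 283 [0.5729 0.1491 0.0816] [0.551 0.105 0.073] [0.596 0.21  0.089]
top 0.095 342 [0.591  0.268  0.1213] [0.572 0.203 0.095] [0.616 0.307 0.139]
top stand 0.01 217 [ 0.5573 -0.1578  0.0172] [ 0.324 -0.2    0.01 ] [ 0.573 -0.003  0.024]
top stand 0.09 278 [ 0.5982 -0.1733  0.1003] [ 0.574 -0.199  0.092] [ 0.62  -0.144  0.105]
side 0.004 725 [0.5575 0.1412 0.0066] [0.518 0.061 0.004] [0.617 0.262 0.012]
side 0.055 171 [0.5611 0.1281 0.0618] [0.544 0.096 0.055] [0.586 0.184 0.07 ]
side 0.072 304 [0.569  0.1497 0.0789] [0.548 0.098 0.072] [0.592 0.218 0.09 ]
side 0.095 296 [0.5863 0.2658 0.1179] [0.568 0.21  0.095] [0.611 0.302 0.134]
side stand 0.01 84 [ 0.354  -0.0106  0.0164] [ 0.338 -0.017  0.01 ] [ 0.375 -0.     0.024]
side stand 0.09 141 [ 0.5964 -0.1593  0.0976] [ 0.575 -0.172  0.091] [ 0.62  -0.146  0.102]
```

View pics/crop1.png

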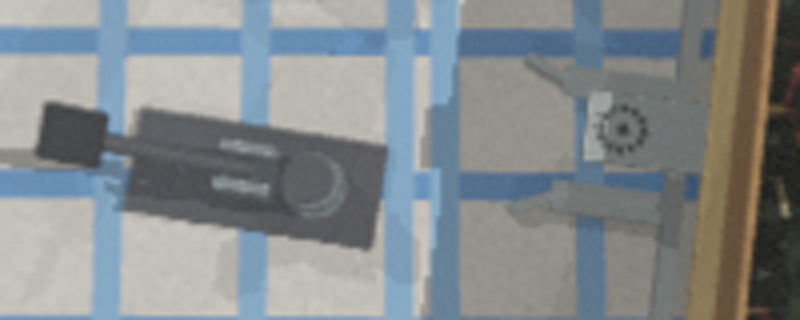

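Enlarged crop: slab corners are at about (140,107), (388,146), (370,249) and (122,210). The saddle is at (310,183), the cheek tops at (248,147) and (241,185), and the stud ring at (622,129). The wall-to-guide bends are near (565,82) and (553,185).

```bash
python3 - <<'E'
from h import *
c=cam('top'); im=c['img']
def L(p): p=np.array(p,float); return np.c_[215+(p[:,0]-1.5)/4,205+(p[:,1]-1.5)/4]
def Rr(p): p=np.array(p,float); return np.c_[345+(p[:,0]-421.5)/4,205+(p[:,1]-1.5)/4]
s=onplane(c,L([(140,107),(388,146),(370,249),(122,210)]),.008); print('slab',s.round(4))
ax=((s[0]+s[3])-(s[1]+s[2]))/2; ax=ax[:2]/np.linalg.norm(ax[:2]); print('jack +y dir',ax,'yaw',np.degrees(np.arctan2(-ax[0],ax[1])), 'len',np.linalg.norm(s[0]-s[1]),np.linalg.norm(s[1]-s[2]))
print('origin from nose',((s[1]+s[2])/2)[:2]+ax*.05)
print('saddle',onplane(c,L([(310,183)]),.079)); print('cheeks',onplane(c,L([(248,147),(241,185)]),.084)); print('pad',onplane(c,L([(74,134)]),.126))
print('lift',onplane(c,Rr([(622,129)]),.102)); 
print('walls bend/end upper',onplane(c,Rr([(565,82),(695,98)]),.016).round(4)); print('lower',onplane(c,Rr([(553,182),(660,196)]),.016).round(4))
W=cloud(c)
# tray board/box edges for yaw: near edge of tray from cloud
m=(W[...,2]>.12)&(W[...,1]<-.2)&(W[...,0]>.35)&(W[...,0]<.85)
P=W[m][:,:2].astype(np.float32); r=cv2.minAreaRect(P); print('tray box',r)
# walls cloud
v=np.load('/tmp/W.npz')
for k in('top','side'):
  M=v[k]; m=(M[...,2]>.010)&(M[...,2]<.024)&(M[...,0]>.5)&(M[...,0]<.70)&(M[...,1]<-.07)&(M[...,1]>-.24)
  P=M[m]; 
  for lo,hi in((.5,.595),(.6,.7)):
    Q=P[(P[:,0]>lo)&(P[:,0]<hi)]
    if len(Q)>10: print(k,len(Q),Q.mean(0).round(4),Q.min(0).round(3),Q.max(0).round(3),np.polyfit(Q[Q[:,1]<-.145][:,1],Q[Q[:,1]<-.145][:,0],1))
print(order,[x for x in dir(order) if x[0]!='_'])
E
```

```text
slab [[0.6284 0.2528 0.008 ]
 [0.5997 0.0647 0.008 ]
 [0.5219 0.0776 0.008 ]
 [0.5502 0.2646 0.008 ]]
jack +y dir [0.15041355 0.98862317] yaw -8.650893096598082 len 0.19029628096710416 0.0788636200904443
origin from nose [0.56829426 0.12061631]
saddle [[0.56457739 0.11869097 0.079     ]]
cheeks [[0.5896537  0.16293957 0.084     ]
 [0.56241254 0.1674749  0.084     ]]
pad [[0.59326437 0.27955777 0.126     ]]
lift [[ 0.60205541 -0.17277744  0.102     ]]
walls bend/end upper [[ 0.6484 -0.144   0.016 ]
 [ 0.6368 -0.2423  0.016 ]]
lower [[ 0.5726 -0.1342  0.016 ]
 [ 0.5624 -0.2145  0.016 ]]
tray box ((0.5791413187980652, -0.3565007448196411), (0.21713414788246155, 0.35280928015708923), 82.55347442626953)
top 388 [ 0.5518 -0.1859  0.0171] [ 0.501 -0.234  0.011] [ 0.58  -0.101  0.024] [0.26328207 0.6021232 ]
top 272 [ 0.6536 -0.1881  0.017 ] [ 0.634 -0.24   0.01 ] [ 0.699 -0.106  0.024] [-0.12860034  0.6267876 ]
<host.Order object at 0x7fcea3f5c050> ['job_done']
```

```bash
python3 -m handwheel '[[0,0,0,0,0,7.1],[0,0,0,0,0,7.1],[0,0,0,0,0,7.1],[0,0,0,0,0,7.1],[0,0,0,0,0,7.1],[0,0,0,0,0,7.1],[0,0,0,0,0,7.1],[0,0,0,0,0,7.1]]' 1 60
python3 -m handwheel '[[0,0,0,0,0,7.1],[0,0,0,0,0,7.1],[0,0,0,0,0,7.1],[0,0,0,0,0,0.2],[-0.018,0.027,0,0,0,0],[-0.018,0.027,0,0,0,0],[-0.018,0.027,0,0,0,0],[-0.018,0.027,0,0,0,0]]'
python3 -m handwheel '[[-0.018,0.027,0,0,0,0],[-0.018,0.027,0,0,0,0],[-0.018,0.027,0,0,0,0],[-0.018,0.027,0,0,0,0],[-0.018,0.027,0,0,0,0],[-0.018,0.027,0,0,0,0],[-0.018,0.027,0,0,0,0],[-0.018,0.027,0,0,0,0]]'
python3 -m handwheel '[[-0.018,0.027,0,0,0,0],[-0.018,0.027,0,0,0,0],[-0.018,0.027,0,0,0,0],[0,0,0,0,0,0],[0,0,0,0,0,0],[0,0,0,0,0,0],[0,0,0,0,0,0],[0,0,0,0,0,0]]'
```

```text
time: 0.92
ee_pos: [0.1916, 0.5155, 0.2482]
tcp_rot: [-180.0, 0.0, 102.5]
wrist_force: [-0.2, 0.0, -0.0]
opening: 0.0857
time: 1.58
ee_pos: [0.2881, 0.4271, 0.2482]
tcp_rot: [180.0, 0.0, 81.6]
wrist_force: [0.6, -0.3, -0.2]
opening: 0.0855
time: 2.25
ee_pos: [0.4803, 0.2518, 0.2484]
tcp_rot: [180.0, -0.0, 81.6]
wrist_force: [0.2, 0.2, 0.0]
opening: 0.0856
time: 2.92
ee_pos: [0.5506, 0.1883, 0.2486]
tcp_rot: [180.0, -0.0, 81.4]
wrist_force: [-0.5, 0.1, 0.5]
opening: 0.0854
```

```bash
python3 -m handwheel '[[-0.0184,0.0275,0,0,0,0],[0,0,0.018,0,0,0],[0,0,0.026,0,0,0],[0,0,0.026,0,0,0],[0,0,0.026,0,0,0],[0,0,0.02,0,0,0],[0,0,0,0,0,0],[0,0,0,0,0,0]]'
python3 -m handwheel '[[0,0,0.02,0,0,0],[0,0,0.02,0,0,0],[0,0,0.01,0,0,0],[0,0,0.010,0,0,0],[0,0,0,0,0,0],[0,0,0,0,0,0],[0,0,0,0,0,0],[0,0,0,0,0,0]]'
python3 - <<'E'
from h import *
c=cam('top'); s=cam('side')
a=cv2.resize(c['img'][190:290,210:330],None,fx=3.3,fy=3.3,interpolation=cv2.INTER_CUBIC)
b=cv2.resize(s['img'][150:300,210:390],None,fx=2.2,fy=2.2,interpolation=cv2.INTER_CUBIC)[:330]
cv2.imwrite('pics/c2.png',np.hstack([a[:330],b])[...,::-1])
E
```

```text
time: 3.58
ee_pos: [0.5747, 0.1656, 0.1321]
tcp_rot: [-179.9, 0.0, 81.4]
wrist_force: [-0.4, 0.1, 1.0]
opening: 0.0856
time: 4.25
ee_pos: [0.5762, 0.1653, 0.0736]
tcp_rot: [179.9, -0.0, 81.3]
wrist_force: [-0.6, -0.4, 0.0]
opening: 0.0855
```

View pics/c2.png

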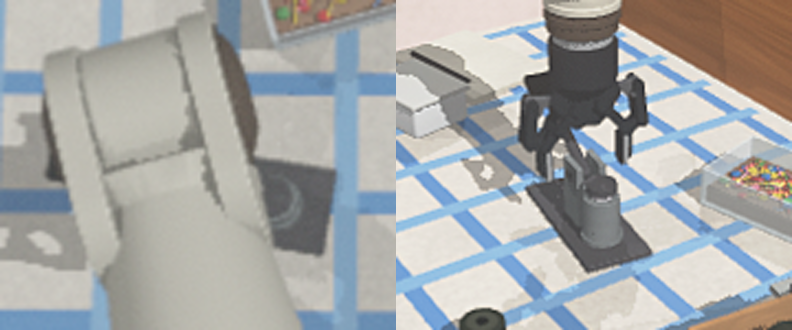

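The jack's tower stands between the open fingers (side crop: fingers at about (545,160) and (625,150), tower top at about (585,160)). Closing now.

```bash
python3 -m handwheel '[[0,0,0,0,0,0],[0,0,0,0,0,0],[0,0,0,0,0,0],[0,0,0,0,0,0],[0,0,0,0,0,0],[0,0,0,0,0,0],[0,0,0,0,0,0],[0,0,0,0,0,0]]' -1 50
python3 -m handwheel '[[0,0,0,0,0,0],[0,0,0,0,0,0],[0,0,0,0,0,0],[0,0,0,0,0,0],[-0.002,0,0,0,0,0],[-0.004,0,0,0,0,0],[-0.006,0,0,0,0,0],[-0.006,0,0,0,0,0]]'
```

```text
time: 5.02
ee_pos: [0.5754, 0.1652, 0.0725]
tcp_rot: [-180.0, -0.0, 81.3]
wrist_force: [-3.4, 0.2, 3.3]
opening: 0.035
time: 5.68
ee_pos: [0.5736, 0.1481, 0.0724]
tcp_rot: [179.9, -0.1, 81.4]
wrist_force: [1.0, 5.9, 1.0]
opening: 0.0353
```

```bash
python3 -m handwheel '[[-0.012,0.006,0,0,0,0],[-0.012,0.006,0,0,0,0],[-0.012,0.006,0,0,0,0],[-0.012,0.006,0,0,0,0],[-0.012,0.006,0,0,0,0],[-0.012,0.006,0,0,0,0],[-0.012,0.006,0,0,0,0],[-0.012,0.006,0,0,0,0]]'
python3 -m handwheel '[[-0.012,0.006,0,0,0,0],[-0.012,0.006,0,0,0,0],[-0.012,0.006,0,0,0,0],[-0.01,0.006,0,0,0,0],[0,0,0,0,0,-0.7],[0,0,0,0,0,-0.7],[0,0,0,0,0,0],[0,0,0,0,0,0]]'
python3 - <<'E'
from h import *
c=cam('top'); s=cam('side')
np.savez('/tmp/c3.npz',top=c['img'],side=s['img'])
a=cv2.resize(c['img'][195:285,320:440],None,fx=6.6,fy=6.6,interpolation=cv2.INTER_CUBIC)
cv2.imwrite('pics/c3.png',a[...,::-1])
b=cv2.resize(s['img'][200:320,270:430],None,fx=5,fy=5,interpolation=cv2.INTER_CUBIC)
cv2.imwrite('pics/c4.png',b[...,::-1])
E
```

```text
time: 6.35
ee_pos: [0.6063, 0.0454, 0.0725]
tcp_rot: [180.0, -0.1, 81.4]
wrist_force: [-2.0, 6.8, 3.2]
opening: 0.0354
time: 7.02
ee_pos: [0.6229, -0.0041, 0.0724]
tcp_rot: [179.9, 0.1, 82.7]
wrist_force: [2.0, -5.0, 2.3]
opening: 0.0353
```

View pics/c3.png

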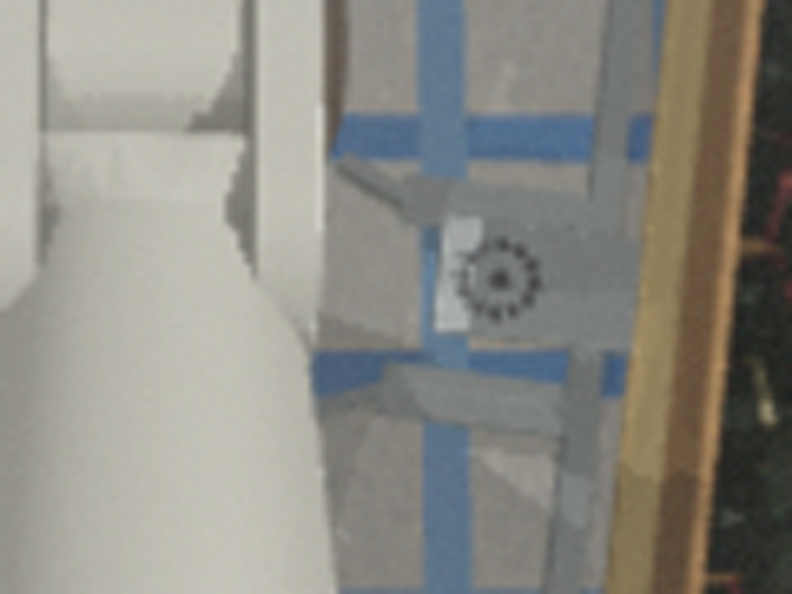

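View pics/c4.png

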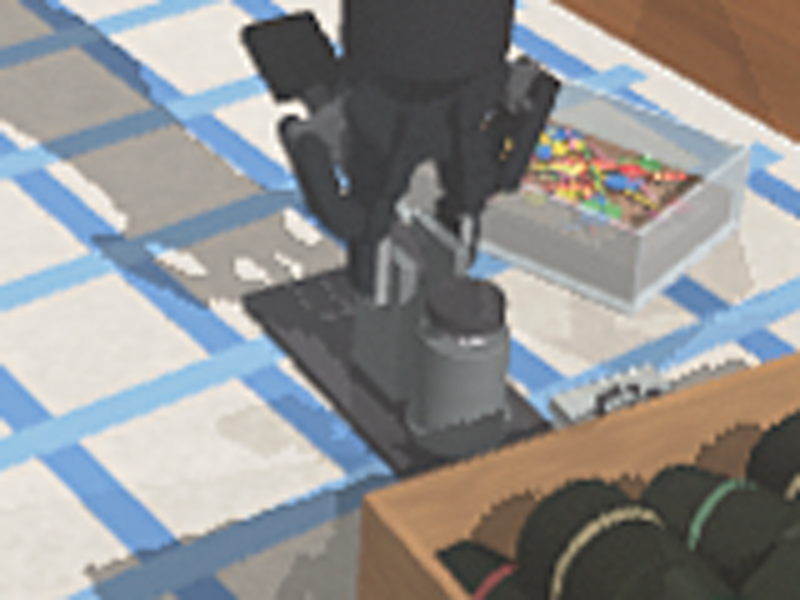

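Top crop: stud ring centre is at (500,278), the upper wall mouth at (405,178..225), and the lower wall at (387,362..410) running to (562,385..437). Side crop: the saddle is at (465,303) and the slab's near edge runs (245,300) to (395,470); the jack is upright and in line.

```bash
python3 - <<'E'
from h import *
c=cam('top'); s=cam('side')
T=lambda p:np.array(p,float)/6.6+[320,195]-.42
S=lambda p:np.array(p,float)/5+[270,200]-.4
print('lift',onplane(c,T([(500,278)]),.102)[0])
w=onplane(c,T([(405,178),(405,225),(387,362),(387,410),(562,385),(562,437),(590,197)]),.016); print(w.round(4))
m=w[:4].mean(0); print('mouth',m)
for a,b in((2,4),(3,5),(0,6)): d=w[a]-w[b]; print('yaw',np.degrees(np.arctan2(-d[0],d[1])))
e=onplane(s,S([(245,300),(395,470)]),.008); d=e[0]-e[1]; print('slab edge',e.round(4),'yaw',np.degrees(np.arctan2(-d[0],d[1])))
print('saddle',onplane(s,S([(465,303)]),.079))
o=monitor.get_obs(); print(o['ee_pos'],o['tcp_rot'],o['wrist_force'])
y=np.radians(-7.2); dy=np.array([-np.sin(y),np.cos(y)]); dx=np.array([np.cos(y),np.sin(y)])
L=np.array(onplane(c,T([(500,278)]),.102)[0][:2])
for n,p in(('tcp',o['ee_pos'][:2]),('mouth',m[:2]),('saddle',onplane(s,S([(465,303)]),.079)[0][:2]),('edge',e[0][:2]),('edge2',e[1][:2])): print(n,'stand x,y mm',(1e3*np.array([dx@(p-L),dy@(p-L)])).round(1))
E
```

```text
lift [ 0.60255282 -0.17338661  0.102     ]
[[ 0.6593 -0.1443  0.016 ]
 [ 0.6376 -0.1441  0.016 ]
 [ 0.5747 -0.1352  0.016 ]
 [ 0.5528 -0.135   0.016 ]
 [ 0.5646 -0.2149  0.016 ]
 [ 0.5409 -0.2145  0.016 ]
 [ 0.651  -0.2292  0.016 ]]
mouth [ 0.60611102 -0.1396853   0.016     ]
yaw -7.253465257428062
yaw -8.548231275462602
yaw -5.585456117807907
slab edge [[ 0.5911  0.0849  0.008 ]
 [ 0.5706 -0.0628  0.008 ]] yaw -7.871140372776561
saddle [[ 0.61110964 -0.05548617  0.079     ]]
[ 0.62287161 -0.00394673  0.07243353] [1.79927610e+02 6.87025382e-02 8.27300104e+01] [ 1.36765208 -5.41367645  2.49948354]
tcp stand x,y mm [ -1.1 170.7]
mouth stand x,y mm [-0.7 33.9]
saddle stand x,y mm [ -6.3 118. ]
edge stand x,y mm [-43.8 254.8]
edge2 stand x,y mm [-45.5 105.7]
```

```bash
python3 -m handwheel '[[-0.004,0.001,0,0,0,0],[-0.005,0,0,0,0,0],[-0.005,0,0,0,0,0],[-0.005,0,0,0,0,0],[-0.005,0,0,0,0,0],[-0.005,0,0,0,0,0],[-0.004,0,0,0,0,0],[0,0,0,0,0,0]]'
python3 -m handwheel '[[-0.003,0,0,0,0,0],[-0.003,0,0,0,0,0],[-0.003,0,0,0,0,0],[-0.003,0,0,0,0,0],[-0.003,0,0,0,0,0],[-0.003,0,0,0,0,0],[-0.002,0,0,0,0,0],[0,0,0,0,0,0]]'
```

```text
time: 7.88
ee_pos: [0.6194, -0.0362, 0.0724]
tcp_rot: [180.0, -0.1, 82.8]
wrist_force: [-0.2, 2.9, 2.5]
opening: 0.0349
time: 8.55
ee_pos: [0.6169, -0.0558, 0.0724]
tcp_rot: [180.0, -0.1, 82.8]
wrist_force: [0.2, 4.7, 3.7]
opening: 0.0351
```

```bash
python3 -m handwheel '[[-0.004,0,0,0,0,0],[-0.004,0,0,0,0,0],[-0.004,0,0,0,0,0],[-0.004,0,0,0,0,0],[-0.004,0,0,0,0,0],[-0.004,0,0,0,0,0],[-0.002,0,0,0,0,0],[0,0,0,0,0,0]]'
python3 -m handwheel '[[-0.004,0,0,0,0,0],[-0.004,0,0,0,0,0],[-0.004,0,0,0,0,0],[-0.004,0,0,0,0,0],[-0.004,0,0,0,0,0],[-0.004,0,0,0,0,0],[-0.002,0,0,0,0,0],[0,0,0,0,0,0]]'
```

```text
time: 9.22
ee_pos: [0.6136, -0.082, 0.0724]
tcp_rot: [180.0, -0.0, 82.7]
wrist_force: [-1.0, 4.9, 4.5]
opening: 0.0353
time: 9.88
ee_pos: [0.6104, -0.1079, 0.0725]
tcp_rot: [180.0, -0.0, 82.7]
wrist_force: [0.5, 3.0, 3.7]
opening: 0.0353
```

```bash
python3 -m handwheel '[[-0.002,0,0,0,0,0],[-0.002,0,0,0,0,0],[-0.002,0,0,0,0,0],[-0.002,0,0,0,0,0],[-0.002,0,0,0,0,0],[-0.002,0,0,0,0,0],[-0.002,0,0,0,0,0],[0,0,0,0,0,0]]'
python3 -m handwheel '[[-0.001,0,0,0,0,0],[-0.001,0,0,0,0,0],[-0.001,0,0,0,0,0],[-0.001,0,0,0,0,0],[0,0,0,0,0,0],[0,0,0,0,0,0],[0,0,0,0,0,0],[0,0,0,0,0,0]]'
```

```text
time: 10.55
ee_pos: [0.6086, -0.1216, 0.0724]
tcp_rot: [180.0, -0.0, 82.7]
wrist_force: [0.4, 4.0, 5.0]
opening: 0.0356
time: 11.22
ee_pos: [0.6081, -0.1254, 0.0724]
tcp_rot: [180.0, -0.0, 82.7]
wrist_force: [1.6, 4.9, 4.1]
opening: 0.0353
```

```bash
python3 -m handwheel '[[-0.001,0,0,0,0,0],[-0.001,0,0,0,0,0],[-0.001,0,0,0,0,0],[0,0,0,0,0,0],[0,0,0,0,0,0],[0,0,0,0,0,0],[0,0,0,0,0,0],[0,0,0,0,0,0]]'
```

```text
time: 11.88
ee_pos: [0.6079, -0.1274, 0.0724]
tcp_rot: [180.0, -0.1, 82.8]
wrist_force: [1.0, 10.7, 5.1]
opening: 0.0352
```

```bash
python3 -m handwheel '[[-0.001,0,0,0,0,0],[-0.001,0,0,0,0,0],[0,0,0,0,0,0],[0,0,0,0,0,0],[0,0,0,0,0,0],[0,0,0,0,0,0],[0,0,0,0,0,0],[0,0,0,0,0,0]]'
```

```text
time: 12.55
ee_pos: [0.6078, -0.1277, 0.0728]
tcp_rot: [180.0, -0.3, 82.9]
wrist_force: [0.4, 19.6, 7.1]
opening: 0.0353
```

```bash
python3 -m handwheel '[[0.001,0,0,0,0,0],[0.001,0,0,0,0,0],[0,0,0,0,0,0],[0,0,0,0,0,0],[0,0,0,0,0,0],[0,0,0,0,0,0],[0,0,0,0,0,0],[0,0,0,0,0,0]]'
python3 -m handwheel '[[0,0,0,0,0,0],[0,0,0,0,0,0],[0,0,0,0,0,0],[0,0,0,0,0,0],[0,0,0,0,0,0],[0,0,0,0,0,0],[0,0,0,0,0,0],[0,0,0,0,0,0]]' 1
python3 -m handwheel '[[0,0,-0.005,0,0,0],[0,0,-0.01,0,0,0],[0,0,-0.02,0,0,0],[0,0,-0.025,0,0,0],[0,0,-0.025,0,0,0],[0,0,-0.025,0,0,0],[0,0,-0.02,0,0,0],[0,0,0,0,0,0]]'
python3 - <<'E'
from h import *
c=cam('top'); s=cam('side')
a=cv2.resize(c['img'][195:285,320:420],None,fx=4,fy=4,interpolation=cv2.INTER_CUBIC)
b=cv2.resize(s['img'][190:310,310:430],None,fx=3,fy=3,interpolation=cv2.INTER_CUBIC)
cv2.imwrite('pics/c5.png',np.hstack([a,b])[...,::-1])
E
```

```text
time: 13.22
ee_pos: [0.6078, -0.1274, 0.0724]
tcp_rot: [180.0, -0.1, 82.8]
wrist_force: [0.8, 11.0, 4.7]
opening: 0.035
time: 13.88
ee_pos: [0.6076, -0.1291, 0.0723]
tcp_rot: [-180.0, 0.0, 82.7]
wrist_force: [0.3, -0.1, -0.3]
opening: 0.0856
time: 14.55
ee_pos: [0.6089, -0.1293, 0.2085]
tcp_rot: [179.6, 0.0, 82.7]
wrist_force: [0.4, 0.6, 1.4]
opening: 0.0855
```

View pics/c5.png

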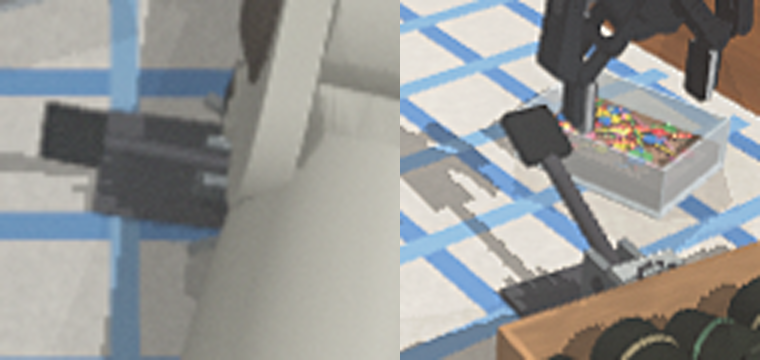

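The jack sits home in the slot with its handle up and free: top crop pad at (75,132), side crop pad at (537,135), tray tab at (650,265). Next I'll shut the gripper and move it over the pad.

```bash
python3 -m handwheel '[[0.01,-0.001,0,0,0,0],[0.02,0,0,0,0,0],[0.025,0,0,0,0,0],[0.025,0,0,0,0,0],[0.02,0,0,0,0,0],[0.0115,0,0,0,0,0],[0.005,0,0,0,0,0],[0,0,0,0,0,0]]' -1 60
python3 -m handwheel '[[0,0,0.02,0,0,0],[0,0,0.015,0,0,0],[0,0,0.01,0,0,0],[0,0,0.007,0,0,0],[0,0,0,0,0,0],[0,0,0,0,0,0],[0,0,0,0,0,0],[0,0,0,0,0,0]]'
python3 - <<'E'
from h import *
s=cam('side'); c=cam('top')
b=cv2.resize(s['img'][170:310,300:440],None,fx=4,fy=4,interpolation=cv2.INTER_CUBIC)
cv2.imwrite('pics/c6.png',b[...,::-1])
o=monitor.get_obs(); print(o['ee_pos'],o['opening'])
L=np.array([.6026,-.1734]);y=np.radians(-7.27);p=o['ee_pos'][:2]-L
print(np.cos(y)*p[0]+np.sin(y)*p[1],-np.sin(y)*p[0]+np.cos(y)*p[1])
E
```

```text
time: 15.32
ee_pos: [0.6212, -0.0123, 0.2016]
tcp_rot: [-179.9, 0.0, 82.8]
wrist_force: [-0.0, -0.3, -0.3]
opening: -0.0003
time: 15.98
ee_pos: [0.6218, -0.0135, 0.1513]
tcp_rot: [179.9, -0.0, 82.7]
wrist_force: [-0.1, -0.7, 0.3]
opening: -0.0001
[ 0.62168193 -0.01334438  0.15106087] 0.00011891186139632839
-0.0013257461535363217 0.16118363704298302
```

View pics/c6.png

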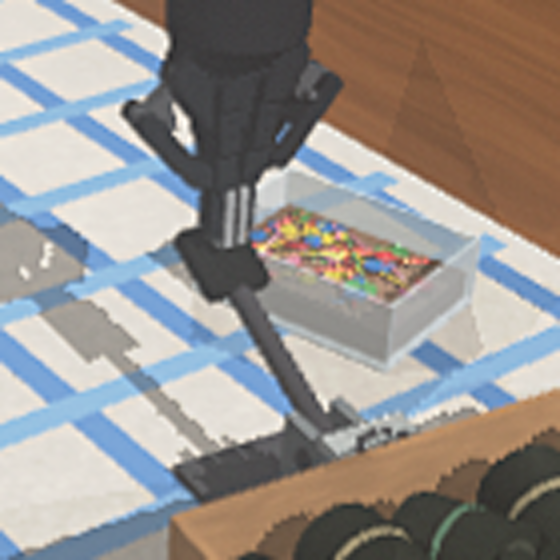

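The shut fingertips (230,240) are just above the pad (225,265). Starting the trial pump, following the arc slightly outward.

```bash
python3 -m handwheel '[[0.001,0,0.004,0,0,0],[0.001,0,0.004,0,0,0],[0.001,0,0.004,0,0,0],[0.001,0,0.004,0,0,0],[0.001,0,0.004,0,0,0],[0.001,0,0.004,0,0,0],[0.001,0,0.004,0,0,0],[0.001,0,0.004,0,0,0]]'
python3 -m handwheel '[[0.001,0,0.004,0,0,0],[0.001,0,0.004,0,0,0],[0.001,0,0.004,0,0,0],[0,0,0.004,0,0,0],[0,0,0.004,0,0,0],[0,0,0.004,0,0,0],[0,0,0.004,0,0,0],[0,0,0.004,0,0,0]]'
```

```text
time: 16.75
ee_pos: [0.6227, -0.0047, 0.1188]
tcp_rot: [179.9, -0.1, 82.7]
wrist_force: [-0.5, 2.8, 7.0]
opening: 0.0004
time: 17.42
ee_pos: [0.6233, -0.0012, 0.0869]
tcp_rot: [179.9, -0.1, 82.8]
wrist_force: [-0.4, 5.6, 7.1]
opening: 0.0001
```

```bash
python3 -m handwheel '[[0,0,0.003,0,0,0],[0,0,0.003,0,0,0],[0,0,0.003,0,0,0],[0,0,0.002,0,0,0],[0,0,0,0,0,0],[0,0,0,0,0,0],[0,0,0,0,0,0],[0,0,0,0,0,0]]'
python3 -m handwheel '[[0,0,0.001,0,0,0],[0,0,0.001,0,0,0],[0,0,0.001,0,0,0],[0,0,0,0,0,0],[0,0,0,0,0,0],[0,0,0,0,0,0],[0,0,0,0,0,0],[0,0,0,0,0,0]]'
```

```text
time: 18.08
ee_pos: [0.6232, -0.0015, 0.076]
tcp_rot: [179.9, -0.1, 82.8]
wrist_force: [-0.3, 4.3, 7.7]
opening: 0.0002
time: 18.75
ee_pos: [0.6233, -0.0016, 0.0741]
tcp_rot: [179.9, -0.1, 82.8]
wrist_force: [-2.8, 4.8, 14.0]
opening: 0.0001
```

```bash
python3 -m handwheel '[[0,0,0.001,0,0,0],[0,0,0.001,0,0,0],[0,0,0.001,0,0,0],[0,0,0,0,0,0],[0,0,0,0,0,0],[0,0,0,0,0,0],[0,0,0,0,0,0],[0,0,0,0,0,0]]'
python3 - <<'E'
from h import *
s=cam('side'); c=cam('top')
b=cv2.resize(s['img'][170:310,300:440],None,fx=4,fy=4,interpolation=cv2.INTER_CUBIC)
cv2.imwrite('pics/c7.png',b[...,::-1])
W=cloud(s); m=(W[...,0]>.5)&(W[...,0]<.7)&(W[...,1]<-.14)&(W[...,1]>-.19)&(W[...,2]>.08)&(W[...,2]<.15); print('tab z side',np.nanmedian(W[m][:,2]),m.sum())
E
```

```text
time: 19.42
ee_pos: [0.6235, -0.0016, 0.0731]
tcp_rot: [179.8, -0.1, 82.7]
wrist_force: [-7.5, 3.1, 26.5]
opening: 0.0002
tab z side 0.13303759656170816 323
```

View pics/c7.png

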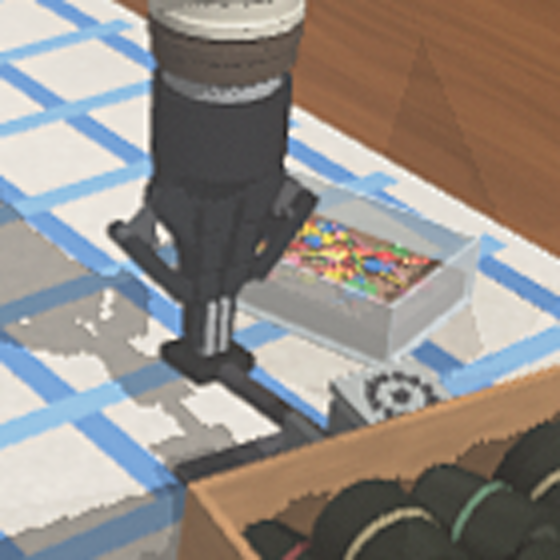

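The handle is at its stop: z has plateaued at 26 N, the tab top reads 0.133 m against 0.098 m before, and the stud ring at (400,395) is clearly raised. Now bringing it back up.

```bash
python3 -m handwheel '[[0,0,-0.003,0,0,0],[0,0,-0.003,0,0,0],[0,0,-0.003,0,0,0],[0,0,-0.004,0,0,0],[0,0,-0.004,0,0,0],[-0.001,0,-0.004,0,0,0],[-0.001,0,-0.004,0,0,0],[-0.001,0,-0.004,0,0,0]]'
python3 -m handwheel '[[-0.0015,0,-0.004,0,0,0],[-0.0015,0,-0.004,0,0,0],[-0.0015,0,-0.004,0,0,0],[-0.0015,0,-0.004,0,0,0],[-0.0015,0,-0.004,0,0,0],[-0.0015,0,-0.004,0,0,0],[-0.0015,0,-0.004,0,0,0],[0,0,-0.004,0,0,0]]'
python3 -m handwheel '[[0,0,-0.004,0,0,0],[0,0,-0.004,0,0,0],[0,0,-0.004,0,0,0],[0,0,-0.004,0,0,0],[0,0,-0.004,0,0,0],[0,0,-0.004,0,0,0],[0,0,-0.004,0,0,0],[0,0,0,0,0,0]]'
python3 - <<'E'
from h import *
s=cam('side'); c=cam('top')
a=cv2.resize(c['img'][195:285,320:420],None,fx=3.2,fy=3.2,interpolation=cv2.INTER_CUBIC)
b=cv2.resize(s['img'][170:310,300:440],None,fx=3,fy=3,interpolation=cv2.INTER_CUBIC)
a=np.vstack([a,np.zeros((b.shape[0]-a.shape[0],a.shape[1],3),np.uint8)])
cv2.imwrite('pics/c8.png',np.hstack([a,b])[...,::-1])
W=cloud(s); m=(W[...,0]>.5)&(W[...,0]<.7)&(W[...,1]<-.14)&(W[...,1]>-.19)&(W[...,2]>.08)&(W[...,2]<.15); print('tab z side',np.nanmedian(W[m][:,2]),m.sum())
E
```

```text
time: 20.18
ee_pos: [0.6229, -0.0044, 0.0992]
tcp_rot: [179.9, -0.1, 82.8]
wrist_force: [1.2, 5.0, 7.2]
opening: 0.0002
time: 20.85
ee_pos: [0.6214, -0.0161, 0.1311]
tcp_rot: [179.9, 0.0, 82.7]
wrist_force: [-0.2, -6.9, 4.4]
opening: 0.0005
time: 21.52
ee_pos: [0.6213, -0.0156, 0.1592]
tcp_rot: [179.9, -0.0, 82.7]
wrist_force: [-0.7, -0.3, -0.1]
opening: -0.0002
tab z side 0.09766563709764707 161
```

View pics/c8.png

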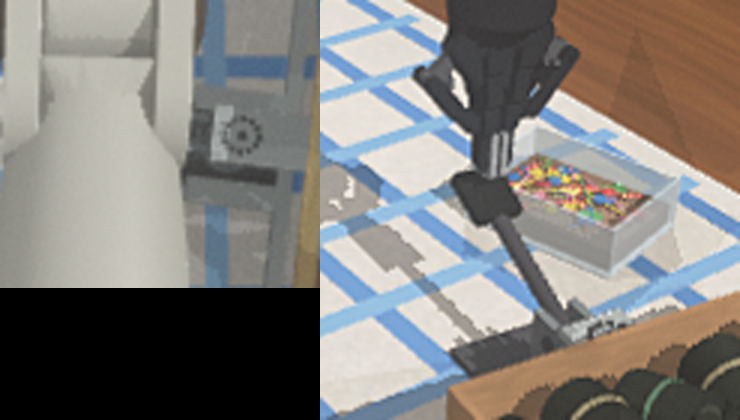

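Handle and tray are back down: tab 0.0977 m as at first, side-crop pad at (488,198) and studs at (605,325). I'll check numerically that the jack did not creep during the pump.

```bash
python3 - <<'E'
from h import *
a=cv2.resize(cv2.imread('pics/c6.png',0),(140,140),interpolation=cv2.INTER_AREA); b=cv2.resize(cv2.imread('pics/c8.png',0)[:,320:],(140,140),interpolation=cv2.INTER_AREA)
for n,(x0,x1,y0,y1) in dict(slab=(38,80,100,128),table=(100,140,85,100),handle=(50,85,72,105)).items():
    A=a[y0:y1,x0:x1].astype(np.float32);B=b[y0:y1,x0:x1].astype(np.float32)
    print(n,cv2.phaseCorrelate(A,B,cv2.createHanningWindow(A.shape[::-1],cv2.CV_32F)),np.abs(A-B).mean())
s=cam('side'); np.save('/tmp/side_before2.npy',s['img'])
E
```

```text
slab ((0.5513670425472199, 0.07894778657392898), 1.0037007462536847) 0.67431974
table ((-0.024562143820560323, 0.6101003350035059), 1.0238490494092305) 0.23486216
handle ((0.07530520786658101, -0.03412236391940482), 0.9965135068115261) 0.604329
```

Slab and handle images are unchanged, so the jack is still home. Second pump.

```bash
python3 -m handwheel '[[0.002,0,0.005,0,0,0],[0,0,0.004,0,0,0],[0.001,0,0.004,0,0,0],[0.001,0,0.004,0,0,0],[0.001,0,0.004,0,0,0],[0.001,0,0.004,0,0,0],[0.001,0,0.004,0,0,0],[0.001,0,0.004,0,0,0]]'
python3 -m handwheel '[[0.001,0,0.004,0,0,0],[0.001,0,0.004,0,0,0],[0.001,0,0.004,0,0,0],[0.001,0,0.004,0,0,0],[0.001,0,0.004,0,0,0],[0,0,0.004,0,0,0],[0,0,0.004,0,0,0],[0,0,0.004,0,0,0]]'
python3 -m handwheel '[[0,0,0.004,0,0,0],[0,0,0.004,0,0,0],[0,0,0.004,0,0,0],[0,0,0.003,0,0,0],[0,0,0.002,0,0,0],[0,0,0.001,0,0,0],[0,0,0,0,0,0],[0,0,0,0,0,0]]'
```

```text
time: 22.33
ee_pos: [0.6223, -0.0074, 0.1258]
tcp_rot: [179.9, -0.1, 82.7]
wrist_force: [-1.2, 3.2, 8.0]
opening: 0.0
time: 23.0
ee_pos: [0.6231, -0.002, 0.0939]
tcp_rot: [179.9, -0.1, 82.8]
wrist_force: [-0.9, 5.0, 7.5]
opening: 0.0002
time: 23.67
ee_pos: [0.6231, -0.0021, 0.0761]
tcp_rot: [179.9, -0.1, 82.8]
wrist_force: [-1.4, 2.9, 7.7]
opening: -0.0
```

```bash
python3 -m handwheel '[[0,0,0.001,0,0,0],[0,0,0.001,0,0,0],[0,0,0.001,0,0,0],[0,0,0.001,0,0,0],[0,0,0.001,0,0,0],[0,0,0.001,0,0,0],[0,0,0,0,0,0],[0,0,0,0,0,0]]'
python3 -m handwheel '[[0,0,0,0,0,0],[0,0,0,0,0,0],[0,0,0,0,0,0],[0,0,0,0,0,0],[0,0,0,0,0,0],[0,0,0,0,0,0],[0,0,0,0,0,0],[0,0,0,0,0,0]]'
python3 - <<'E'
from h import *
s=cam('side')
b=cv2.resize(s['img'][170:310,210:440],None,fx=3.4,fy=3.4,interpolation=cv2.INTER_CUBIC)
cv2.imwrite('pics/c9.png',b[...,::-1])
W=cloud(s); m=(W[...,0]>.5)&(W[...,0]<.7)&(W[...,1]<-.14)&(W[...,1]>-.19)&(W[...,2]>.08)&(W[...,2]<.15); print('tab z side',np.nanmedian(W[m][:,2]),m.sum())
E
```

```text
time: 24.33
ee_pos: [0.6234, -0.0022, 0.0732]
tcp_rot: [179.8, -0.1, 82.7]
wrist_force: [-8.8, 4.4, 26.3]
opening: -0.0001
time: 25.0
ee_pos: [0.6234, -0.0022, 0.0732]
tcp_rot: [179.8, -0.1, 82.7]
wrist_force: [-9.0, 4.2, 26.4]
opening: -0.0002
tab z side 0.1329657464021766 323
```

View pics/c9.png

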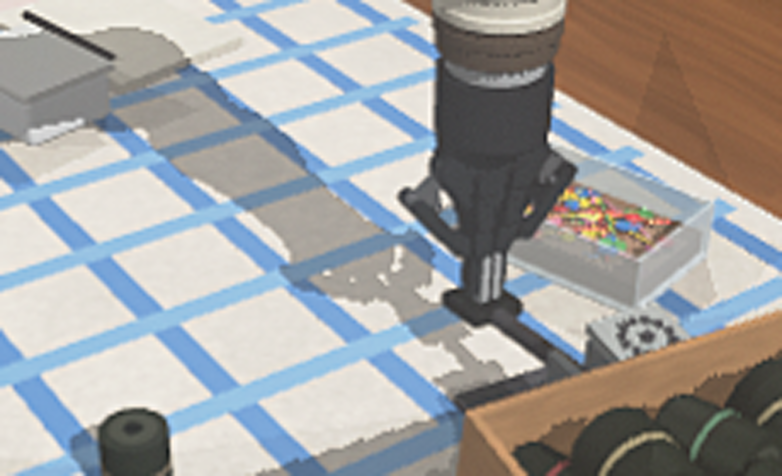

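The pad (483,305) is held fully down under the fingertips, the tab and studs (645,335) are raised, and the tubs and roll are in place. Readings are stable at 26 N, so I'm handing in.

```bash
python3 -c "
from workcell import order
print(order.job_done())"
```

```text
the job is handed in; nothing more can be done
None
```

The job is handed in, with the tray raised on the saddle and the gripper still holding the handle down; the system reports no verdict. I slid the jack in by its tower until the nose met the end stop, and let go. I then gave the handle one full trial pump, all the way down and back up, and pumped it down a second time.

**Last checks**
- **Jack home:** it stopped moving as the push rose to about 20 N, with the gripper 46 mm from the lift point (47 mm expected). Pictures from before and after the trial pump showed no visible shift of the jack.
- **Trial pump:** the tab's top read 98 mm at first, 133 mm with the handle down and 98 mm again with it back up. The rise of about 35 mm is slightly more than the nominal 32 mm, which I put down to camera depth error.
- **Second pump:** the tab read 133 mm again, with the handle held at its stop under a steady 26 N.
- **Tubs and roll:** they were in their places in the last picture, judged by eye only.

**Checks that disagreed**
- **Before entry:** the side camera put the jack about 4–5 mm to one side of where the gripper reading put it. It still went into the slot with almost no sideways force.
- **On the trial upstroke:** the gripper briefly pushed the pad outward with about 7 N.
- **In the final hold:** there is a sideways force of about 9 N, and it stayed steady.

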